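# Transfer a machining set-up kit to the rack in reverse order

### The job

The four set-up parts (wheel, two collets, V-block) stand in a row on pin nests; move them into the four bays of the wooden rack in reverse order, so that the part now at the left end of the row stands in the right-hand bay of the rack, the next one in the bay beside it, and so on. Stand each one flat on the floor of its own bay, the same way up as now, and do not disturb the brush lying behind.

Things in the scene. Friction and masses are not known exactly. Their poses are not given: they have to be found in the camera images.
- wheel_centre (a point): The point is its centre, half-way up; z up. Turned light-metal wheel lying flat, 46 mm diameter, 21 mm high, solid enough to be gripped anywhere across the rim.
- collet_centre (a point): The point is its centre, half-way up; z up. The larger of two plain steel spring collets; stands on end, slightly conical, grips as 26 mm diameter, 31 mm high.
- v_block_centre (a point): The point is its centre, half-way up; z up. Grey steel V-block standing with its V upward, 42 mm (its x) by 45 mm (its y), 38 mm high; vertical sides, can be gripped across either.
- small_collet_centre (a point): The point is its centre, half-way up; z up. The smaller collet, of the same shape; grips as 20 mm diameter, 31 mm high.
- nest_wheel: Pin nest of the wheel (four pins on a wide square): aluminium plate 62 x 70 x 8 mm, fixed on the dark steel bed (80 x 312 x 66 mm) with the three others, side by side, 76 mm from centre to centre; 2.5 mm radius steel pins stand 5 mm out of it round the part. Origin: centre of its underside, 66 mm above the worktop, so that the part stands 74 mm above the worktop; x points away from the robot, y along the row to the left. At the start it carries the wheel.
- nest_collet: Pin nest of the larger collet (four pins close together): aluminium plate 62 x 70 x 8 mm, fixed on the dark steel bed (80 x 312 x 66 mm) with the three others, side by side, 76 mm from centre to centre; 2.5 mm radius steel pins stand 5 mm out of it round the part. Origin: centre of its underside, 66 mm above the worktop, so that the part stands 74 mm above the worktop; x points away from the robot, y along the row to the left. At the start it carries the collet.
- nest_v_block: Pin nest of the V-block (two pairs of pins, left and right): aluminium plate 62 x 70 x 8 mm, fixed on the dark steel bed (80 x 312 x 66 mm) with the three others, side by side, 76 mm from centre to centre; 2.5 mm radius steel pins stand 5 mm out of it round the part. Origin: centre of its underside, 66 mm above the worktop, so that the part stands 74 mm above the worktop; x points away from the robot, y along the row to the left. At the start it carries the V-block.
- nest_small_collet: Pin nest of the small collet (three pins): aluminium plate 62 x 70 x 8 mm, fixed on the dark steel bed (80 x 312 x 66 mm) with the three others, side by side, 76 mm from centre to centre; 2.5 mm radius steel pins stand 5 mm out of it round the part. Origin: centre of its underside, 66 mm above the worktop, so that the part stands 74 mm above the worktop; x points away from the robot, y along the row to the left. At the start it carries the small collet.
- rack: Fixed wooden rack, 80 mm deep (x, away from the robot) by 312 mm long (y, to the left), origin at the centre of its underside on the worktop. The floor of its bays is 74 mm above the worktop. Four bays in a row, centres at y = +114, +38, -38, -114 mm and x = 0, each about 72 mm wide and 72 mm deep, parted by ridges 4 mm wide and 5 mm high, with lips of the same size in front, behind and at the ends.
- brush: Bystander: flat brush with a wooden handle, 35 x 183 x 10 mm, lying loose behind the right-hand row, roughly along y. Origin: centre of its underside. (The milling machine behind: its front handwheel, between the two rows, rises to 110 mm; its side handwheel, 0.55 m ahead of the robot and 0.16 to 0.28 m to its left, to 245 mm: travel high, do not swing far forward.)

How it is judged (in metres and radians):
At the end, for the whole second after the job is handed in: Each part is released, still and flat on its bay's floor (height within 4 mm, tilt under 0.06 rad), its centre within 26 mm of the bay's centre along and across the rack; counted from the left, the parts of nests 1, 2, 3, 4 are in bays 4, 3, 2, 1 (((y of each of nest_collet, nest_v_block, nest_small_collet in the frame of nest_wheel below 0.038 m and y of wheel_centre in the frame of rack between -0.14 and -0.088 m) or (y of any of nest_collet, nest_v_block, nest_small_collet in the frame of nest_wheel above 0.038 m and y of each of nest_collet, nest_v_block, nest_small_collet in the frame of nest_wheel below 0.114 m and y of wheel_centre in the frame of rack between -0.064 and -0.012 m) or (y of any of nest_collet, nest_v_block, nest_small_collet in the frame of nest_wheel above 0.114 m and y of each of nest_collet, nest_v_block, nest_small_collet in the frame of nest_wheel below 0.19 m and y of wheel_centre in the frame of rack between 0.012 and 0.064 m) or (y of any of nest_collet, nest_v_block, nest_small_collet in the frame of nest_wheel above 0.19 m and y of wheel_centre in the frame of rack between 0.088 and 0.14 m)) and x of wheel_centre in the frame of rack between -0.026 and 0.026 m and z of wheel_centre in the frame of rack between 0.0805 and 0.0885 m and angle between each of wheel_centre, collet_centre, v_block_centre, small_collet_centre's own z axis and vertical below 0.06 rad and linear speed of each of wheel, collet, v_block, small_collet below 0.02 m/s and ((y of each of nest_wheel, nest_v_block, nest_small_collet in the frame of nest_collet below 0.038 m and y of collet_centre in the frame of rack between -0.14 and -0.088 m) or (y of any of nest_wheel, nest_v_block, nest_small_collet in the frame of nest_collet above 0.038 m and y of each of nest_wheel, nest_v_block, nest_small_collet in the frame of nest_collet below 0.114 m and y of collet_centre in the frame of rack between -0.064 and -0.012 m) or (y of any of nest_wheel, nest_v_block, nest_small_collet in the frame of nest_collet above 0.114 m and y of each of nest_wheel, nest_v_block, nest_small_collet in the frame of nest_collet below 0.19 m and y of collet_centre in the frame of rack between 0.012 and 0.064 m) or (y of any of nest_wheel, nest_v_block, nest_small_collet in the frame of nest_collet above 0.19 m and y of collet_centre in the frame of rack between 0.088 and 0.14 m)) and x of collet_centre in the frame of rack between -0.026 and 0.026 m and z of collet_centre in the frame of rack between 0.0855 and 0.0935 m and ((y of each of nest_wheel, nest_collet, nest_small_collet in the frame of nest_v_block below 0.038 m and y of v_block_centre in the frame of rack between -0.14 and -0.088 m) or (y of any of nest_wheel, nest_collet, nest_small_collet in the frame of nest_v_block above 0.038 m and y of each of nest_wheel, nest_collet, nest_small_collet in the frame of nest_v_block below 0.114 m and y of v_block_centre in the frame of rack between -0.064 and -0.012 m) or (y of any of nest_wheel, nest_collet, nest_small_collet in the frame of nest_v_block above 0.114 m and y of each of nest_wheel, nest_collet, nest_small_collet in the frame of nest_v_block below 0.19 m and y of v_block_centre in the frame of rack between 0.012 and 0.064 m) or (y of any of nest_wheel, nest_collet, nest_small_collet in the frame of nest_v_block above 0.19 m and y of v_block_centre in the frame of rack between 0.088 and 0.14 m)) and x of v_block_centre in the frame of rack between -0.026 and 0.026 m and z of v_block_centre in the frame of rack between 0.089 and 0.097 m and ((y of each of nest_wheel, nest_collet, nest_v_block in the frame of nest_small_collet below 0.038 m and y of small_collet_centre in the frame of rack between -0.14 and -0.088 m) or (y of any of nest_wheel, nest_collet, nest_v_block in the frame of nest_small_collet above 0.038 m and y of each of nest_wheel, nest_collet, nest_v_block in the frame of nest_small_collet below 0.114 m and y of small_collet_centre in the frame of rack between -0.064 and -0.012 m) or (y of any of nest_wheel, nest_collet, nest_v_block in the frame of nest_small_collet above 0.114 m and y of each of nest_wheel, nest_collet, nest_v_block in the frame of nest_small_collet below 0.19 m and y of small_collet_centre in the frame of rack between 0.012 and 0.064 m) or (y of any of nest_wheel, nest_collet, nest_v_block in the frame of nest_small_collet above 0.19 m and y of small_collet_centre in the frame of rack between 0.088 and 0.14 m)) and x of small_collet_centre in the frame of rack between -0.026 and 0.026 m and z of small_collet_centre in the frame of rack between 0.0855 and 0.0935 m); the robot touches nothing.
It fails at once if the brush is moved by more than 15 mm (distance of brush from where it was at the start of the episode above 0.015 m).
It also fails if it takes over 125 s, if anything falls off the work surface, if the arm or the gripper's body presses on something with over 40 N, if the wrist force passes 120 N, or if a joint passes its speed limit or range.

### The arm

A 6-joint arm with a two-finger parallel gripper is mounted at the origin on a cart in front of the work surface, level with it; the furniture and walls round the work are solid. World frame = base frame: x ahead of the robot, y to its left, z up, the work surface at z = 0. Lengths are in mm, angles in degrees, forces in N, time in s.
With the tool pointing down it reaches from about 300 to 850 mm from the base axis. Payload 4.2 kg.
Tool frame: the origin (TCP) lies at the very end of the fingers, on their centre line; the grasp point (between the pads) lies 19 mm behind it (env.grasp_offset is the distance from the TCP to the grasp point, in mm); z points along the fingers, y is the line along which they close (so a half turn about z gives the same grasp; the last joint's range is limited). The gripper opens to 91 mm and grips with 3 to 60 N. Pads are 32 mm wide; open, the fingers measure 118 mm over their backs; the gripper's body (76 mm by 178 mm) begins 60 mm behind the grasp point.
Start: joints at [67.38, 18.312, 89.639, -0, 72.044, -1.146], TCP at [210.503, 535.1, 213.976] pointing down, gripper open.
Joint ranges: [-177.97, 177.97], [-48.28, 115.42], [12.27, 149.76], [-77.06, 257.06], [2.81, 150.46], [-146.56, 146.56]. Speed limits (degrees/s): [147.25, 147.25, 180, 180, 180, 180].

### API

Orientations are given as [roll, pitch, yaw] about the fixed x, y, z axes, in that order (R = Rz(yaw) Ry(pitch) Rx(roll)).
In Python, from workcell import env gives the robot as it stands. The module is installed in compiled form; this text tells all that it offers.
- The arm moves only by the tool send_rows, never from a script. Its argument "motion" is a list of rows, each an object of numbers: "tx", "ty", "tz": the shift along the tool's x, y, z in units of 500 mm (1.0 is 500 mm); "rx", "ry", "rz": the turn, a rotation vector about the tool's x, y, z in units of 30 degrees (1.0 is 30 degrees); "gripper": the closure, from -1 (fully open) to 1 (shut). In form: [{"tx": .., "ty": .., "tz": .., "rx": .., "ry": .., "rz": .., "gripper": ..}, ...]. A call has 1 to 12 rows; each row shifts and turns the commanded pose from where the row before left it, along the tool's axes as they then stand; what a row does not reach is not made up. A row lasts 1/8 s, in which the tool goes at most 62.5 mm and 10.7 degrees, less where a joint would pass 70% of its speed; a pose out of reach is approached as far as the arm can. A call with a number of a shift or a turn outside -1 to 1 is refused whole. A call with a gripper value outside its range is refused whole. The fingers move at their own pace and stop on an object; "grip_force" is the grip in N (left out, the last holds). Time passes only in rows, so rows that do not move let the fingers close. It gives the time, the measured TCP pose, the force, the opening and the grip force at its end, in the units of the state.
- env.state(): the state, without advancing time (a new reading comes with each control period).
- env.grab_frame(name): name is "scene" or "top" or "wrist"; returns a dict with "frame" (384x512x3 uint8, red, green, blue), "vertical_fov" (degrees; the focal length in pixels is half the picture's height over the tangent of half this angle, whatever the lens; pixels are square), "cx", "cy" (the principal point, pixels), "k1" (the pictures are not rectified: a ray, as slopes to the right and down, at radius r is drawn at 1 + k1 r^2 times it, then the intrinsics apply), "rvec" (rotation vector, rad) and "tvec" (3), from world to camera coordinates, as OpenCV has them; the wrist camera has in their place "T_tool_cam" (4x4, takes a point from camera to tool coordinates, whose origin is the TCP and whose axes are the flange's). Camera axes: x right, y down, z forward; pixel columns grow to the right and rows downward; lengths in mm; the calibration is good to about 2 mm. A picture is of the moment at which its call begins: read the wrist's pose just before it. There is no depth.
- env.job_done(): hands the job in; it is judged then, once.
The state is a dict: "time_s": time; "qpos": joint angles; "qvel": joint speeds; "effort": joint torques, N m; "ee_pos": TCP position; "ee_rot": TCP orientation; "force": force on the tool from outside, world axes, zero at the start; "torque": the same for the moment, N m; "gripper_width": finger opening in mm; "gripper_force": force on a finger pad.
Only numpy, scipy, OpenCV 4.12 (cv2) and the standard library are available. Lean on these libraries where they do the work, as an engineer would, in place of code of your own. Each camera call takes 0.05 s, during which the arm holds its last target. There are 200 camera calls.

## Working session

There is one attempt and no reset: what is moved stays moved. The work goes in short steps, Python scripts to look and compute and a tool call to move; the robot and the scene stay as the last step left them, time stands still between calls to the robot, and variables do not carry over. Pictures are saved under pics/ and viewed, at most 14 in all, crops included, and the job is handed in when it is done.

Besides the shell and the picture viewer there is one more tool, called after "Emit:" as a command line: name --argument value ..., lists and objects as JSON in quotes. send_rows: Moves the arm, as the interface text tells. Shifts and turns lie within -1 to 1; 1 stands for 500 mm of shift or 30 degrees of turn. Its arguments: {"type":"object","properties":{"motion":{"type":"array"},"grip_force":{"type":"number"}},"required":["motion"]}

```bash
mkdir -p pics; cat > h.py <<'E'
import numpy as np, cv2
from workcell import env
from scipy.spatial.transform import Rotation as R
def grab(name,fn=None):
    s=env.state(); f=env.grab_frame(name); f['s']=s
    if fn: cv2.imwrite('pics/'+fn,cv2.cvtColor(f['frame'],cv2.COLOR_RGB2BGR))
    return f
def ray(f,u,v):
    fl=192/np.tan(np.radians(f['vertical_fov'])/2)
    K=np.array([[fl,0,f['cx']],[0,fl,f['cy']],[0,0,1]])
    p=cv2.undistortPoints(np.array([[[u,v]]],float),K,np.array([f['k1'],0,0,0,0.]))[0,0]
    # model: distorted = r*(1+k1 r^2)
    d=np.array([p[0],p[1],1])
    if 'rvec' in f:
        Rm=cv2.Rodrigues(np.array(f['rvec'],float))[0]; t=np.array(f['tvec'],float).ravel()
        return -Rm.T@t, Rm.T@d
    T=np.array(f['T_tool_cam']); Rt=R.from_euler('xyz',f['s']['ee_rot'],degrees=True).as_matrix()
    return Rt@T[:3,3]+np.array(f['s']['ee_pos']), Rt@T[:3,:3]@d
def on(f,u,v,z):
    o,d=ray(f,u,v); return o+d*(z-o[2])/d[2]
E
python3 - <<'E'
from h import *
for n in ['scene','top','wrist']:
    f=grab(n,n+'0.png'); print(n,{k:np.round(v,3).tolist() for k,v in f.items() if k not in('frame','s')})
print(env.state(),env.grasp_offset)
E
```

```text
scene {'vertical_fov': 52.986, 'cx': 256.005, 'cy': 193.006, 'k1': -0.068, 'rvec': [1.954, -0.84, 0.515], 'tvec': [-319.83, 262.802, 728.382]}
top {'vertical_fov': 57.483, 'cx': 260.502, 'cy': 193.069, 'k1': -0.042, 'rvec': [2.142, -2.11, 0.164], 'tvec': [37.539, 523.694, 1138.667]}
wrist {'vertical_fov': 59.25, 'cx': 254.953, 'cy': 187.558, 'k1': -0.035, 'T_tool_cam': [[-0.0, -0.972, -0.234, 65.492], [1.0, -0.0, 0.0, -1.942], [-0.0, -0.234, 0.972, -170.189], [0.0, 0.0, 0.0, 1.0]]}
{'time_s': 0.15, 'qpos': array([ 6.73787981e+01,  1.83440970e+01,  8.96880172e+01, -2.03773419e-03,
        7.20426169e+01, -1.14476976e+00]), 'qvel': array([ 0.09950501, -0.19793688, -0.14725021,  0.00652441, -0.04622569,
       -0.14624975]), 'effort': array([ 9.68125751e-04, -4.12775338e+01, -2.32155401e+01,  7.27928896e-02,
        4.31844941e-02, -5.27023519e-05]), 'ee_pos': array([210.38178065, 534.75188968, 213.32049164]), 'ee_rot': array([-1.79925245e+02,  4.44232335e-04,  1.58524198e+02]), 'force': array([ 0.18868471, -0.18584029, -0.06302753]), 'torque': array([ 0.03517843, -0.05394179,  0.00932633]), 'gripper_force': 0.0, 'gripper_width': 91.23453924047811} 18.8
```

View pics/top0.png

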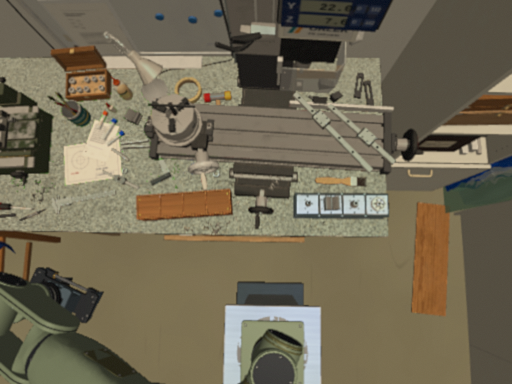

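View pics/scene0.png

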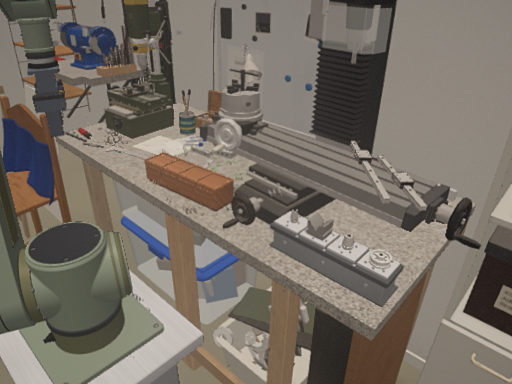

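The top view shows the wooden rack at px (137..232, 192..218) and the row at px (295..388, 194..217). The order from the left looks like collet, V-block, collet, wheel.

```bash
python3 - <<'E'
from h import *
f=grab('top')
im=cv2.cvtColor(f['frame'],cv2.COLOR_RGB2BGR)
c=np.vstack([cv2.resize(im[180:230,285:397],None,fx=7,fy=6,interpolation=cv2.INTER_CUBIC)[:, :784],cv2.resize(im[182:230,128:240],None,fx=7,fy=6,interpolation=cv2.INTER_CUBIC)])
cv2.imwrite('pics/c.png',c)
for n,u,v,z in [('rackL',137,206,79),('rackR',232,203,79),('n1',308,204,105),('n2',332,204,112),('n3',354,204,105),('n4',377,204,95),('rowL',295,206,74),('rowR',388,205,74),('handwheel',262,210,110),('base',273,370,0)]:
    print(n,on(f,u,v,z).round(0))
E
```

```text
rackL [468. 451.  79.]
rackR [483. 137.  79.]
n1 [ 480. -108.  105.]
n2 [ 480. -183.  112.]
n3 [ 482. -254.  105.]
n4 [ 484. -331.   95.]
rowL [477. -69.  74.]
rowR [ 484. -374.   74.]
handwheel [458.  39. 110.]
base [-54.  -4.   0.]
```

View pics/c.png

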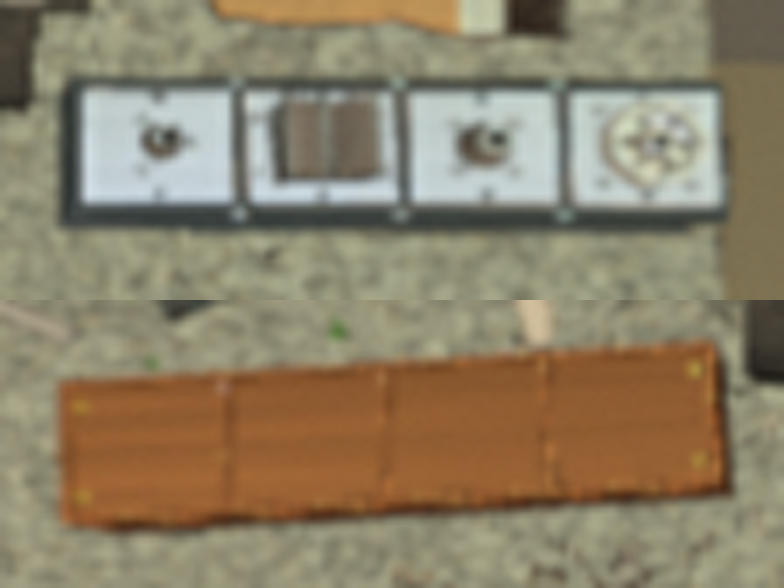

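The crop shows, left to right: small collet (3 pins), V-block, large collet, wheel. The rack is slightly turned. I'll measure outlines now.

```bash
python3 - <<'E'
from h import *
f=grab('top'); im=f['frame']; hsv=cv2.cvtColor(im,cv2.COLOR_RGB2HSV)
m=np.zeros(im.shape[:2],np.uint8); m[185:225,130:240]=1
k=((hsv[...,0]<16)&(hsv[...,1]>130)).astype(np.uint8)*m
k=cv2.morphologyEx(k,cv2.MORPH_OPEN,np.ones((3,3)))
c=max(cv2.findContours(k,0,2)[0],key=cv2.contourArea)[:,0]
P=np.array([on(f,u,v,79)[:2] for u,v in c]); r=cv2.minAreaRect(P.astype(np.float32)); print('rack',r)
k=((im[...,2]>170)&(im[...,2]>=im[...,0])).astype(np.uint8); m[:]=0; m[190:220,290:392]=1;k*=m
k=cv2.morphologyEx(k,cv2.MORPH_CLOSE,np.ones((3,3)))
for c in cv2.findContours(k,0,2)[0]:
    if cv2.contourArea(c)<80: continue
    P=np.array([on(f,u,v,74)[:2] for u,v in c[:,0]]); print('nest',cv2.minAreaRect(P.astype(np.float32)))
E
```

```text
rack ((475.5123291015625, 296.1658630371094), (82.92697143554688, 310.6407775878906), 4.982509613037109)
nest ((485.49725341796875, -222.1294708251953), (59.49502182006836, 294.6339111328125), 0.7676742076873779)
```

Emit:
send_rows --motion '[{"tz": -0.06,"rz": -0.3,"gripper": -1},{"tz": -0.04,"rz": -0.3},{"rz": -0.116}]'

```text
invalid input at $.motion[0]: expected keys tx, ty, tz, rx, ry, rz, gripper
```

Emit:
send_rows --motion '[{"tx": 0,"ty": 0,"tz": -0.06,"rx": 0,"ry": 0,"rz": -0.3,"gripper": -1},{"tx": 0,"ty": 0,"tz": -0.04,"rx": 0,"ry": 0,"rz": -0.3,"gripper": -1},{"tx": 0,"ty": 0,"tz": 0,"rx": 0,"ry": 0,"rz": -0.116,"gripper": -1},{"tx": -0.08,"ty": -0.1,"tz": 0,"rx": 0,"ry": 0,"rz": 0,"gripper": -1},{"tx": -0.08,"ty": -0.1,"tz": 0,"rx": 0,"ry": 0,"rz": 0,"gripper": -1},{"tx": -0.08,"ty": -0.1,"tz": 0,"rx": 0,"ry": 0,"rz": 0,"gripper": -1},{"tx": -0.08,"ty": -0.1,"tz": 0,"rx": 0,"ry": 0,"rz": 0,"gripper": -1},{"tx": -0.08,"ty": -0.07,"tz": 0,"rx": 0,"ry": 0,"rz": 0,"gripper": -1},{"tx": 0,"ty": 0,"tz": 0,"rx": 0,"ry": 0,"rz": 0,"gripper": -1},{"tx": 0,"ty": 0,"tz": 0,"rx": 0,"ry": 0,"rz": 0,"gripper": -1}]'

```text
time_s: 1.5
ee_pos: [406.3, 305.1, 263.8]
ee_rot: [180.0, -0.0, 180.0]
force: [0.3, 0.9, 0.1]
gripper_width: 90.9
gripper_force: 0.0
```

```bash
python3 - <<'E'
from h import *
f=grab('wrist','w1.png'); print(f['s']['ee_pos'],f['s']['ee_rot'])
E
```

```text
[406.30139756 305.08437468 263.79761361] [ 1.79980032e+02 -4.99725155e-02  1.79977365e+02]
```

View pics/w1.png

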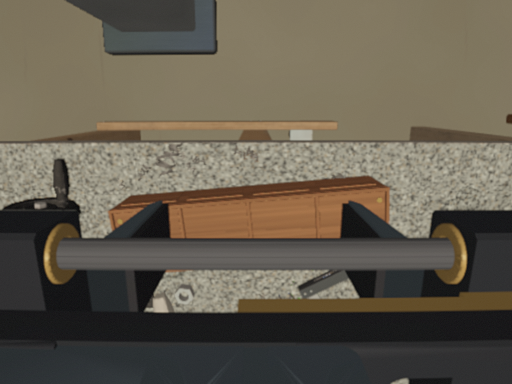

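The wrist view shows the rack's front edge running from px (115,208) to (388,180), with the gripper hiding the middle.

```bash
python3 - <<'E'
from h import *
f=grab('wrist'); im=f['frame']; hsv=cv2.cvtColor(im,cv2.COLOR_RGB2HSV)
k=((hsv[...,0]<14)&(hsv[...,1]>120)&(hsv[...,2]>40)).astype(np.uint8); k[:160]=0
# upper boundary per column
us=[];P=[]
for u in range(175,372,4):
    v=np.where(k[160:300,u])[0]
    if len(v): us.append((u,160+v[0]))
us=np.array(us); print(us[::6].tolist())
# also print brightness profile across the edge at col 260
print([(v,im[v,260].tolist()) for v in range(180,206,2)])
c=cv2.cvtColor(im[165:280,100:400],cv2.COLOR_RGB2BGR); cv2.imwrite('pics/w1c.png',cv2.resize(c,None,fx=2.6,fy=2.6,interpolation=cv2.INTER_CUBIC))
E
```

```text
[[175, 192], [199, 191], [223, 189], [247, 187], [271, 185], [295, 183], [319, 181], [343, 179], [367, 177]]
[(180, [158, 154, 137]), (182, [164, 160, 142]), (184, [123, 113, 96]), (186, [86, 52, 32]), (188, [85, 54, 34]), (190, [86, 54, 35]), (192, [88, 55, 34]), (194, [141, 96, 61]), (196, [86, 54, 34]), (198, [136, 89, 58]), (200, [146, 101, 64]), (202, [152, 105, 67]), (204, [158, 110, 71])]
```

View pics/w1c.png

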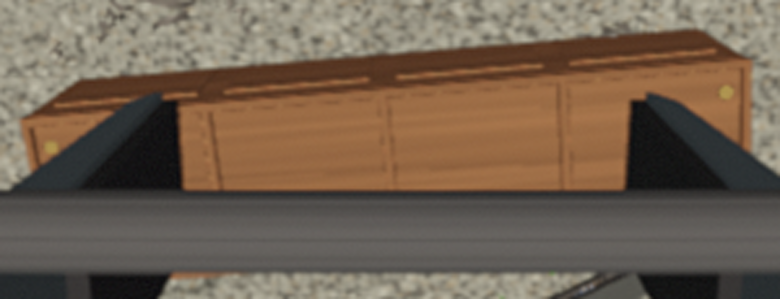

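The front top corners are at px (109.6,211.9) and (388.5,188.8).

```bash
python3 - <<'E'
from h import *
f=grab('wrist')
a=on(f,109.6,211.9,79)[:2]; b=on(f,388.5,188.8,79)[:2]; d=b-a; L=np.hypot(*d); y=d/L; x=np.array([y[1],-y[0]])
print(a,b,L,'yaw',np.degrees(np.arctan2(-y[0],y[1])))
c=(a+b)/2+40*x; print('rack c',c)
for q in(114,38,-38,-114): print(q,c+q*y)
# ground points corners
print(on(f,100+85/2.6,165+80/2.6,0),on(f,100+700/2.6,165+30/2.6,0))
E
```

```text
[453.16844463 142.95122417] [426.36299725 449.45920069] 307.67786998619323 yaw 4.998047334939131
rack c [479.61362765 299.69008411]
114 [469.68174337 413.25661824]
38 [476.30299956 337.54559548]
-38 [482.92425575 261.83457273]
-114 [489.54551193 186.12354998]
[ 4.55721300e+02  1.40701207e+02 -5.68434189e-14] [429.04487848 454.63503163   0.        ]
```

Emit:
send_rows --motion '[{"tx": 0,"ty": -0.105,"tz": 0,"rx": 0,"ry": 0,"rz": 0,"gripper": -1},{"tx": 0,"ty": -0.105,"tz": 0,"rx": 0,"ry": 0,"rz": 0,"gripper": -1},{"tx": 0,"ty": -0.105,"tz": 0,"rx": 0,"ry": 0,"rz": 0,"gripper": -1},{"tx": 0,"ty": -0.105,"tz": 0,"rx": 0,"ry": 0,"rz": 0,"gripper": -1},{"tx": 0,"ty": -0.105,"tz": 0,"rx": 0,"ry": 0,"rz": 0,"gripper": -1},{"tx": 0,"ty": -0.105,"tz": 0,"rx": 0,"ry": 0,"rz": 0,"gripper": -1},{"tx": -0.03,"ty": -0.105,"tz": 0,"rx": 0,"ry": 0,"rz": 0,"gripper": -1},{"tx": -0.03,"ty": -0.105,"tz": 0,"rx": 0,"ry": 0,"rz": 0,"gripper": -1},{"tx": -0.03,"ty": -0.105,"tz": 0,"rx": 0,"ry": 0,"rz": 0,"gripper": -1},{"tx": -0.03,"ty": -0.105,"tz": 0,"rx": 0,"ry": 0,"rz": 0,"gripper": -1},{"tx": 0,"ty": 0,"tz": 0,"rx": 0,"ry": 0,"rz": 0,"gripper": -1},{"tx": 0,"ty": 0,"tz": 0,"rx": 0,"ry": 0,"rz": 0,"gripper": -1}]'

```text
time_s: 3.15
ee_pos: [466.7, -218.8, 263.6]
ee_rot: [179.9, -0.0, -179.9]
force: [0.6, 0.5, 0.2]
gripper_width: 91.2
gripper_force: 0.0
```

```bash
python3 - <<'E'
from h import *
f=grab('wrist','w2.png'); print(f['s']['ee_pos'],f['s']['ee_rot'],f['s']['qpos'])
E
```

```text
[ 466.73787279 -218.84039641  263.63353884] [ 1.79933923e+02 -4.55157759e-02 -1.79932320e+02] [-2.64241641e+01  1.13055150e+01  9.21186415e+01  3.99143348e-02
  7.66460579e+01 -1.16501061e+02]
```

View pics/w2.png

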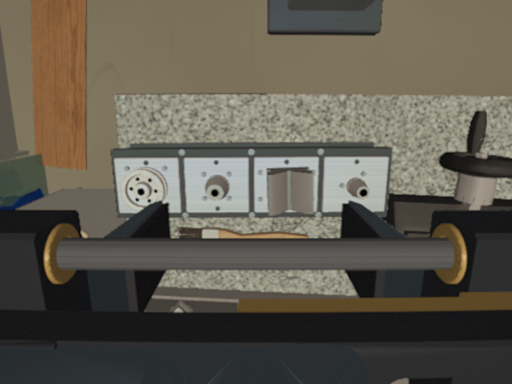

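The four parts show clearly: wheel ~(146,188), large collet (213,191), V-block (289,190), small collet (362,192).

```bash
python3 - <<'E'
from h import *
f=grab('wrist'); im=f['frame']; hsv=cv2.cvtColor(im,cv2.COLOR_RGB2HSV)
c=cv2.cvtColor(im[135:225,105:400],cv2.COLOR_RGB2BGR); cv2.imwrite('pics/w2c.png',cv2.resize(c,None,fx=2.7,fy=2.7,interpolation=cv2.INTER_CUBIC))
for n,u,v,z in [('wheel',146,188,95),('collet',214,193,105),('vb',289.5,190,112),('small',363,192.5,105),('plTL',113,157,74),('plTR',388,156,74),('plBL',119,215,74),('plBR',388,214,74)]: print(n,on(f,u,v,z).round(1))
E
```

```text
wheel [ 482.8 -333.1   95. ]
collet [ 485.4 -261.4  105. ]
vb [ 480.5 -186.2  112. ]
small [ 484.7 -111.1  105. ]
plTL [ 453.5 -373.5   74. ]
plTR [451.9 -76.6  74. ]
plBL [ 519.2 -373.1   74. ]
plBR [517.6 -70.4  74. ]
```

View pics/w2c.png

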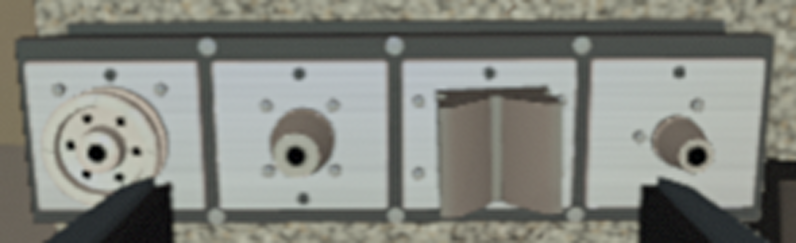

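Emit:
send_rows --grip_force 25 --motion '[{"tx": -0.036,"ty": 0.1,"tz": 0,"rx": 0,"ry": 0,"rz": 0,"gripper": -0.1},{"tx": 0,"ty": 0.1,"tz": 0,"rx": 0,"ry": 0,"rz": 0,"gripper": -0.1},{"tx": 0,"ty": 0.018,"tz": 0.05,"rx": 0,"ry": 0,"rz": 0,"gripper": -0.1},{"tx": 0,"ty": 0,"tz": 0.1,"rx": 0,"ry": 0,"rz": 0,"gripper": -0.1},{"tx": 0,"ty": 0,"tz": 0.1,"rx": 0,"ry": 0,"rz": 0,"gripper": -0.1},{"tx": 0,"ty": 0,"tz": 0.07,"rx": 0,"ry": 0,"rz": 0,"gripper": -0.1},{"tx": 0,"ty": 0,"tz": 0.04,"rx": 0,"ry": 0,"rz": 0,"gripper": -0.1},{"tx": 0,"ty": 0,"tz": 0,"rx": 0,"ry": 0,"rz": 0,"gripper": -0.1},{"tx": 0,"ty": 0,"tz": 0,"rx": 0,"ry": 0,"rz": 0,"gripper": -0.1}]'

```text
time_s: 4.38
ee_pos: [485.4, -110.6, 85.1]
ee_rot: [-180.0, 0.1, -179.9]
force: [-0.0, 0.8, -1.0]
gripper_width: 50.1
gripper_force: 0.0
```

```bash
python3 - <<'E'
from h import *
f=grab('wrist','w3.png'); print(f['s']['ee_pos'])
E
```

```text
[ 485.4122773  -110.58904187   85.09777186]
```

View pics/w3.png

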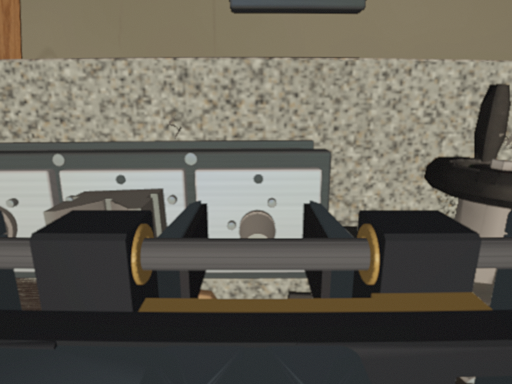

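The collet (u≈257) is centred between the fingers. I'll close and lift.

Emit:
send_rows --grip_force 25 --motion '[{"tx": 0,"ty": 0,"tz": 0.005,"rx": 0,"ry": 0,"rz": 0,"gripper": 1},{"tx": 0,"ty": 0,"tz": 0,"rx": 0,"ry": 0,"rz": 0,"gripper": 1},{"tx": 0,"ty": 0,"tz": 0,"rx": 0,"ry": 0,"rz": 0,"gripper": 1},{"tx": 0,"ty": 0,"tz": 0,"rx": 0,"ry": 0,"rz": 0,"gripper": 1},{"tx": 0,"ty": 0,"tz": 0,"rx": 0,"ry": 0,"rz": 0,"gripper": 1},{"tx": 0,"ty": 0,"tz": 0,"rx": 0,"ry": 0,"rz": 0,"gripper": 1},{"tx": 0,"ty": 0,"tz": 0,"rx": 0,"ry": 0,"rz": 0,"gripper": 1},{"tx": 0,"ty": 0,"tz": -0.02,"rx": 0,"ry": 0,"rz": 0,"gripper": 1},{"tx": 0,"ty": 0,"tz": -0.06,"rx": 0,"ry": 0,"rz": 0,"gripper": 1},{"tx": 0,"ty": 0,"tz": -0.1,"rx": 0,"ry": 0,"rz": 0,"gripper": 1},{"tx": 0,"ty": 0,"tz": 0,"rx": 0,"ry": 0,"rz": 0,"gripper": 1}]'

```text
time_s: 5.8
ee_pos: [487.4, -111.8, 175.5]
ee_rot: [-179.9, 0.5, -180.0]
force: [-1.0, -0.4, -1.3]
gripper_width: 19.8
gripper_force: 25.0
```

Emit:
send_rows --motion '[{"tx": 0,"ty": 0.08,"tz": 0,"rx": 0,"ry": 0,"rz": 0,"gripper": 1},{"tx": 0,"ty": 0.1,"tz": 0,"rx": 0,"ry": 0,"rz": 0,"gripper": 1},{"tx": 0,"ty": 0.1,"tz": 0,"rx": 0,"ry": 0,"rz": 0,"gripper": 1},{"tx": 0,"ty": 0.1,"tz": 0,"rx": 0,"ry": 0,"rz": 0,"gripper": 1},{"tx": 0,"ty": 0.1,"tz": 0,"rx": 0,"ry": 0,"rz": 0,"gripper": 1},{"tx": -0.006,"ty": 0.07,"tz": 0,"rx": 0,"ry": 0,"rz": 0,"gripper": 1},{"tx": 0,"ty": 0.04,"tz": 0,"rx": 0,"ry": 0,"rz": 0,"gripper": 1},{"tx": 0,"ty": 0,"tz": 0,"rx": 0,"ry": 0,"rz": 0,"gripper": 1},{"tx": 0,"ty": 0,"tz": 0.08,"rx": 0,"ry": 0,"rz": 0,"gripper": 1},{"tx": 0,"ty": 0,"tz": 0.06,"rx": 0,"ry": 0,"rz": 0,"gripper": 1},{"tx": 0,"ty": 0,"tz": 0,"rx": 0,"ry": 0,"rz": 0,"gripper": 1},{"tx": 0,"ty": 0,"tz": 0,"rx": 0,"ry": 0,"rz": 0,"gripper": 1}]'

```text
time_s: 7.3
ee_pos: [488.6, 183.3, 102.5]
ee_rot: [180.0, 0.1, 179.9]
force: [0.3, 0.2, 0.5]
gripper_width: 19.1
gripper_force: 25.0
```

```bash
python3 - <<'E'
from h import *
f=grab('wrist','w4.png'); print(f['s']['ee_pos'])
E
```

```text
[488.57035056 183.29712587 102.52316634]
```

View pics/w4.png

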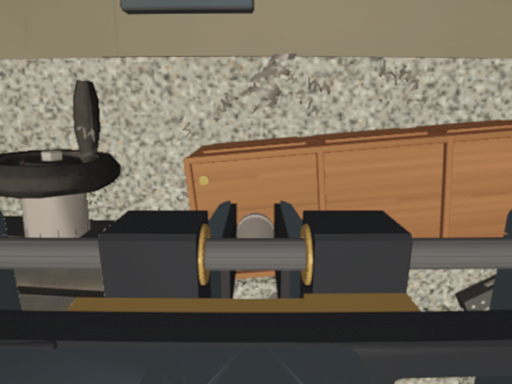

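The collet is over the right-hand bay; the bay's front corner is at px (190,160) and the ridge at (320,153).

```bash
python3 - <<'E'
from h import *
f=grab('wrist')
a=on(f,189,161,79);b=on(f,320,151,79);t=np.radians(5); y=np.array([-np.sin(t),np.cos(t)]);x=np.array([np.cos(t),np.sin(t)])
print(a,b,'c from a',a[:2]+40*x+156*y,'c from b',b[:2]+40*x+76*y)
E
```

```text
[453.55455329 143.55503735  79.        ] [447.79729828 219.3890122   79.        ] c from a [479.80604535 302.44763996] c from b [481.02124975 298.58603897]
```

Emit:
send_rows --motion '[{"tx": -0.002,"ty": 0.006,"tz": 0.02,"rx": 0,"ry": 0,"rz": 0,"gripper": 1},{"tx": 0,"ty": 0,"tz": 0.01,"rx": 0,"ry": 0,"rz": 0,"gripper": 1},{"tx": 0,"ty": 0,"tz": 0.005,"rx": 0,"ry": 0,"rz": 0,"gripper": 1},{"tx": 0,"ty": 0,"tz": 0,"rx": 0,"ry": 0,"rz": 0,"gripper": 1},{"tx": 0,"ty": 0,"tz": 0,"rx": 0,"ry": 0,"rz": 0,"gripper": 1}]'

```text
time_s: 8.02
ee_pos: [488.8, 187.0, 84.0]
ee_rot: [180.0, 0.0, -180.0]
force: [0.3, -0.5, -0.2]
gripper_width: 19.6
gripper_force: 25.0
```

Emit:
send_rows --motion '[{"tx": 0,"ty": 0,"tz": 0.0025,"rx": 0,"ry": 0,"rz": 0,"gripper": 1},{"tx": 0,"ty": 0,"tz": 0,"rx": 0,"ry": 0,"rz": 0,"gripper": 1},{"tx": 0,"ty": 0,"tz": 0,"rx": 0,"ry": 0,"rz": 0,"gripper": 0.2},{"tx": 0,"ty": 0,"tz": 0,"rx": 0,"ry": 0,"rz": 0,"gripper": 0.2},{"tx": 0,"ty": 0,"tz": 0,"rx": 0,"ry": 0,"rz": 0,"gripper": 0.2},{"tx": 0,"ty": 0,"tz": 0,"rx": 0,"ry": 0,"rz": 0,"gripper": 0.2},{"tx": 0,"ty": 0,"tz": -0.03,"rx": 0,"ry": 0,"rz": 0,"gripper": 0.2},{"tx": 0,"ty": 0,"tz": -0.06,"rx": 0,"ry": 0,"rz": 0,"gripper": 0.2},{"tx": 0,"ty": 0,"tz": -0.1,"rx": 0,"ry": 0,"rz": 0,"gripper": 0.2},{"tx": 0,"ty": 0,"tz": 0,"rx": 0,"ry": 0,"rz": 0,"gripper": 0.2}]'

```text
time_s: 9.28
ee_pos: [491.5, 187.9, 182.7]
ee_rot: [179.8, 0.6, -180.0]
force: [0.2, 0.8, -0.6]
gripper_width: 36.4
gripper_force: 0.0
```

Emit:
send_rows --motion '[{"tx": 0,"ty": -0.09,"tz": 0,"rx": 0,"ry": 0,"rz": 0,"gripper": -0.43},{"tx": 0,"ty": -0.1,"tz": 0,"rx": 0,"ry": 0,"rz": 0,"gripper": -0.43},{"tx": 0,"ty": -0.1,"tz": 0,"rx": 0,"ry": 0,"rz": 0,"gripper": -0.43},{"tx": 0,"ty": -0.1,"tz": 0,"rx": 0,"ry": 0,"rz": 0,"gripper": -0.43},{"tx": 0,"ty": -0.1,"tz": 0,"rx": 0,"ry": 0,"rz": 0,"gripper": -0.43},{"tx": 0,"ty": -0.1,"tz": 0,"rx": 0,"ry": 0,"rz": 0,"gripper": -0.43},{"tx": 0,"ty": -0.1,"tz": 0,"rx": 0,"ry": 0,"rz": 0,"gripper": -0.43},{"tx": 0.008,"ty": -0.056,"tz": 0,"rx": 0,"ry": 0,"rz": 0,"gripper": -0.43},{"tx": 0,"ty": 0,"tz": 0,"rx": 0,"ry": 0,"rz": 0,"gripper": -0.43},{"tx": 0,"ty": 0,"tz": 0,"rx": 0,"ry": 0,"rz": 0,"gripper": -0.43}]'

```text
time_s: 10.52
ee_pos: [484.5, -185.3, 177.5]
ee_rot: [179.9, -0.0, -180.0]
force: [0.2, 0.2, 0.2]
gripper_width: 65.2
gripper_force: 0.0
```

```bash
python3 - <<'E'
from h import *
f=grab('wrist','w5.png'); print(f['s']['ee_pos'])
E
```

```text
[ 484.47914142 -185.28670511  177.45448967]
```

View pics/w5.png

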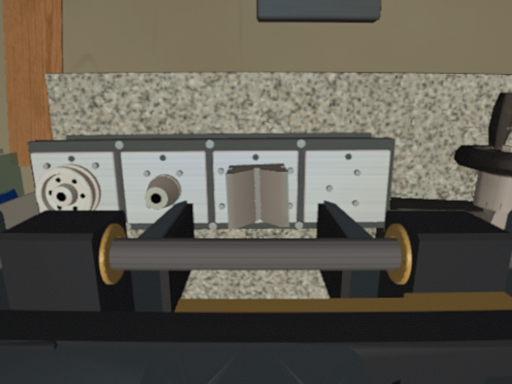

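The V-block (u 226–288) is centred at u≈257 between the fingers. I'll descend, grip and lift.

Emit:
send_rows --grip_force 40 --motion '[{"tx": 0,"ty": 0,"tz": 0.1,"rx": 0,"ry": 0,"rz": 0,"gripper": -0.43},{"tx": 0,"ty": 0,"tz": 0.06,"rx": 0,"ry": 0,"rz": 0,"gripper": -0.43},{"tx": 0,"ty": 0,"tz": 0.026,"rx": 0,"ry": 0,"rz": 0,"gripper": -0.43},{"tx": 0,"ty": 0,"tz": 0,"rx": 0,"ry": 0,"rz": 0,"gripper": -0.43},{"tx": 0,"ty": 0,"tz": 0,"rx": 0,"ry": 0,"rz": 0,"gripper": 1},{"tx": 0,"ty": 0,"tz": 0,"rx": 0,"ry": 0,"rz": 0,"gripper": 1},{"tx": 0,"ty": 0,"tz": 0,"rx": 0,"ry": 0,"rz": 0,"gripper": 1},{"tx": 0,"ty": 0,"tz": 0,"rx": 0,"ry": 0,"rz": 0,"gripper": 1},{"tx": 0,"ty": 0,"tz": 0,"rx": 0,"ry": 0,"rz": 0,"gripper": 1},{"tx": 0,"ty": 0,"tz": 0,"rx": 0,"ry": 0,"rz": 0,"gripper": 1}]'

```text
time_s: 11.82
ee_pos: [485.6, -186.0, 85.8]
ee_rot: [-180.0, 0.1, 180.0]
force: [1.1, 2.5, 6.2]
gripper_width: 45.0
gripper_force: 40.0
```

Emit:
send_rows --motion '[{"tx": 0,"ty": 0,"tz": -0.02,"rx": 0,"ry": 0,"rz": 0,"gripper": 1},{"tx": 0,"ty": 0,"tz": -0.06,"rx": 0,"ry": 0,"rz": 0,"gripper": 1},{"tx": 0,"ty": 0,"tz": -0.1,"rx": 0,"ry": 0,"rz": 0,"gripper": 1},{"tx": 0,"ty": 0,"tz": 0,"rx": 0,"ry": 0,"rz": 0,"gripper": 1},{"tx": 0,"ty": 0,"tz": 0,"rx": 0,"ry": 0,"rz": 0,"gripper": 1}]'

```text
time_s: 12.45
ee_pos: [483.7, -185.9, 173.9]
ee_rot: [180.0, -0.1, 180.0]
force: [0.9, 1.2, -3.0]
gripper_width: 44.9
gripper_force: 40.0
```

Emit:
send_rows --motion '[{"tx": 0,"ty": 0.07,"tz": 0,"rx": 0,"ry": 0,"rz": 0,"gripper": 1},{"tx": 0,"ty": 0.1,"tz": 0,"rx": 0,"ry": 0,"rz": 0,"gripper": 1},{"tx": 0,"ty": 0.1,"tz": 0,"rx": 0,"ry": 0,"rz": 0,"gripper": 1},{"tx": 0,"ty": 0.1,"tz": 0,"rx": 0,"ry": 0,"rz": 0,"gripper": 1},{"tx": 0,"ty": 0.1,"tz": 0,"rx": 0,"ry": 0,"rz": 0,"gripper": 1},{"tx": 0,"ty": 0.1,"tz": 0,"rx": 0,"ry": 0,"rz": 0,"gripper": 1},{"tx": 0,"ty": 0.1,"tz": 0,"rx": 0,"ry": 0,"rz": 0,"gripper": 1},{"tx": 0,"ty": 0.1,"tz": 0,"rx": 0,"ry": 0,"rz": 0,"gripper": 1},{"tx": 0,"ty": 0.086,"tz": 0,"rx": 0,"ry": 0,"rz": 0,"gripper": 1},{"tx": 0,"ty": 0.04,"tz": 0,"rx": 0,"ry": 0,"rz": -0.1,"gripper": 1},{"tx": 0,"ty": 0,"tz": 0,"rx": 0,"ry": 0,"rz": -0.067,"gripper": 1},{"tx": 0,"ty": 0,"tz": 0,"rx": 0,"ry": 0,"rz": 0,"gripper": 1}]'

```text
time_s: 13.95
ee_pos: [484.3, 260.5, 173.9]
ee_rot: [-179.9, -0.1, -175.0]
force: [0.1, 0.2, -2.4]
gripper_width: 44.5
gripper_force: 40.0
```

Emit:
send_rows --motion '[{"tx": 0,"ty": 0,"tz": 0.07,"rx": 0,"ry": 0,"rz": 0,"gripper": 1},{"tx": 0,"ty": 0,"tz": 0.06,"rx": 0,"ry": 0,"rz": 0,"gripper": 1},{"tx": 0,"ty": 0,"tz": 0,"rx": 0,"ry": 0,"rz": 0,"gripper": 1},{"tx": 0,"ty": 0,"tz": 0,"rx": 0,"ry": 0,"rz": 0,"gripper": 1}]'

```text
time_s: 14.45
ee_pos: [485.6, 261.5, 110.8]
ee_rot: [180.0, 0.1, -175.0]
force: [0.4, 0.1, -2.4]
gripper_width: 45.0
gripper_force: 40.0
```

Emit:
send_rows --motion '[{"tx": 0.004,"ty": 0,"tz": 0.03,"rx": 0,"ry": 0,"rz": 0,"gripper": 1},{"tx": 0,"ty": 0,"tz": 0.01,"rx": 0,"ry": 0,"rz": 0,"gripper": 1},{"tx": 0,"ty": 0,"tz": 0.006,"rx": 0,"ry": 0,"rz": 0,"gripper": 1},{"tx": 0,"ty": 0,"tz": 0,"rx": 0,"ry": 0,"rz": 0,"gripper": 1},{"tx": 0,"ty": 0,"tz": 0,"rx": 0,"ry": 0,"rz": 0,"gripper": 1}]'

```text
time_s: 15.08
ee_pos: [482.9, 261.9, 86.9]
ee_rot: [180.0, 0.0, -175.0]
force: [-0.4, 0.0, -2.5]
gripper_width: 44.8
gripper_force: 40.0
```

Emit:
send_rows --motion '[{"tx": 0,"ty": 0,"tz": 0.003,"rx": 0,"ry": 0,"rz": 0,"gripper": 1},{"tx": 0,"ty": 0,"tz": 0,"rx": 0,"ry": 0,"rz": 0,"gripper": 1},{"tx": 0,"ty": 0,"tz": 0,"rx": 0,"ry": 0,"rz": 0,"gripper": -0.36},{"tx": 0,"ty": 0,"tz": 0,"rx": 0,"ry": 0,"rz": 0,"gripper": -0.36},{"tx": 0,"ty": 0,"tz": 0,"rx": 0,"ry": 0,"rz": 0,"gripper": -0.36},{"tx": 0,"ty": 0,"tz": 0,"rx": 0,"ry": 0,"rz": 0,"gripper": -0.36},{"tx": 0,"ty": 0,"tz": -0.02,"rx": 0,"ry": 0,"rz": 0,"gripper": -0.36},{"tx": 0,"ty": 0,"tz": -0.06,"rx": 0,"ry": 0,"rz": 0,"gripper": -0.36},{"tx": 0,"ty": 0,"tz": -0.1,"rx": 0,"ry": 0,"rz": 0,"gripper": -0.36},{"tx": 0,"ty": 0,"tz": 0,"rx": 0,"ry": 0,"rz": 0.167,"gripper": -0.36},{"tx": 0,"ty": 0,"tz": 0,"rx": 0,"ry": 0,"rz": 0,"gripper": -0.36}]'

```text
time_s: 16.45
ee_pos: [482.8, 261.8, 176.3]
ee_rot: [180.0, 0.1, -179.9]
force: [1.0, -0.2, -0.7]
gripper_width: 62.1
gripper_force: 0.0
```

Emit:
send_rows --motion '[{"tx": 0,"ty": -0.1,"tz": 0,"rx": 0,"ry": 0,"rz": 0,"gripper": -0.1},{"tx": 0,"ty": -0.1,"tz": 0,"rx": 0,"ry": 0,"rz": 0,"gripper": -0.1},{"tx": 0,"ty": -0.1,"tz": 0,"rx": 0,"ry": 0,"rz": 0,"gripper": -0.1},{"tx": 0,"ty": -0.1,"tz": 0,"rx": 0,"ry": 0,"rz": 0,"gripper": -0.1},{"tx": 0,"ty": -0.1,"tz": 0,"rx": 0,"ry": 0,"rz": 0,"gripper": -0.1},{"tx": 0,"ty": -0.1,"tz": 0,"rx": 0,"ry": 0,"rz": 0,"gripper": -0.1},{"tx": 0,"ty": -0.1,"tz": 0,"rx": 0,"ry": 0,"rz": 0,"gripper": -0.1},{"tx": 0,"ty": -0.1,"tz": 0,"rx": 0,"ry": 0,"rz": 0,"gripper": -0.1},{"tx": 0,"ty": -0.1,"tz": 0,"rx": 0,"ry": 0,"rz": 0,"gripper": -0.1},{"tx": -0.004,"ty": -0.1,"tz": 0,"rx": 0,"ry": 0,"rz": 0,"gripper": -0.1},{"tx": 0,"ty": -0.048,"tz": 0,"rx": 0,"ry": 0,"rz": 0,"gripper": -0.1},{"tx": 0,"ty": 0,"tz": 0,"rx": 0,"ry": 0,"rz": 0,"gripper": -0.1}]'

```text
time_s: 17.95
ee_pos: [484.2, -263.5, 174.3]
ee_rot: [179.9, -0.1, 179.9]
force: [0.6, 1.0, 0.4]
gripper_width: 50.3
gripper_force: 0.0
```

Emit:
send_rows --grip_force 30 --motion '[{"tx": 0,"ty": 0,"tz": 0.08,"rx": 0,"ry": 0,"rz": 0,"gripper": -0.1},{"tx": 0,"ty": 0,"tz": 0.02,"rx": 0,"ry": 0,"rz": 0,"gripper": -0.1},{"tx": 0,"ty": 0,"tz": 0,"rx": 0,"ry": 0,"rz": 0,"gripper": -0.1},{"tx": 0,"ty": 0,"tz": 0,"rx": 0,"ry": 0,"rz": 0,"gripper": -0.1}]'

```text
time_s: 18.45
ee_pos: [485.6, -262.2, 126.4]
ee_rot: [-179.9, 0.1, -179.9]
force: [0.8, -0.0, -0.6]
gripper_width: 50.1
gripper_force: 0.0
```

```bash
python3 - <<'E'
from h import *
f=grab('wrist','w6.png'); print(f['s']['ee_pos'])
E
```

```text
[ 485.60112851 -262.20441066  126.37295947]
```

View pics/w6.png

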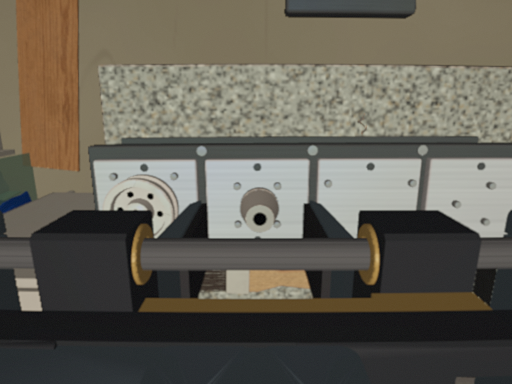

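The large collet (u≈259) is centred between the fingers. Next: descend 43 mm, grip and lift.

Emit:
send_rows --grip_force 30 --motion '[{"tx": 0,"ty": 0,"tz": 0.06,"rx": 0,"ry": 0,"rz": 0,"gripper": -0.1},{"tx": 0,"ty": 0,"tz": 0.024,"rx": 0,"ry": 0,"rz": 0,"gripper": -0.1},{"tx": 0,"ty": 0,"tz": 0,"rx": 0,"ry": 0,"rz": 0,"gripper": -0.1},{"tx": 0,"ty": 0,"tz": 0,"rx": 0,"ry": 0,"rz": 0,"gripper": 1},{"tx": 0,"ty": 0,"tz": 0,"rx": 0,"ry": 0,"rz": 0,"gripper": 1},{"tx": 0,"ty": 0,"tz": 0,"rx": 0,"ry": 0,"rz": 0,"gripper": 1},{"tx": 0,"ty": 0,"tz": 0,"rx": 0,"ry": 0,"rz": 0,"gripper": 1},{"tx": 0,"ty": 0,"tz": 0,"rx": 0,"ry": 0,"rz": 0,"gripper": 1},{"tx": 0,"ty": 0,"tz": 0,"rx": 0,"ry": 0,"rz": 0,"gripper": 1},{"tx": 0,"ty": 0,"tz": 0,"rx": 0,"ry": 0,"rz": 0,"gripper": 1}]'

```text
time_s: 19.75
ee_pos: [485.1, -262.4, 83.8]
ee_rot: [-180.0, 0.1, -180.0]
force: [-0.6, 1.2, 4.9]
gripper_width: 25.3
gripper_force: 30.0
```

Emit:
send_rows --motion '[{"tx": 0,"ty": 0,"tz": -0.02,"rx": 0,"ry": 0,"rz": 0,"gripper": 1},{"tx": 0,"ty": 0,"tz": -0.06,"rx": 0,"ry": 0,"rz": 0,"gripper": 1},{"tx": 0,"ty": 0,"tz": -0.1,"rx": 0,"ry": 0,"rz": 0,"gripper": 1},{"tx": 0,"ty": 0,"tz": 0,"rx": 0,"ry": 0,"rz": 0,"gripper": 1},{"tx": 0,"ty": 0,"tz": 0,"rx": 0,"ry": 0,"rz": 0,"gripper": 1}]'

```text
time_s: 20.38
ee_pos: [484.2, -262.0, 172.7]
ee_rot: [180.0, -0.1, -180.0]
force: [0.2, 0.0, -0.1]
gripper_width: 25.0
gripper_force: 30.0
```

Emit:
send_rows --motion '[{"tx": 0,"ty": 0.07,"tz": 0,"rx": 0,"ry": 0,"rz": 0,"gripper": 1},{"tx": 0,"ty": 0.1,"tz": 0,"rx": 0,"ry": 0,"rz": 0,"gripper": 1},{"tx": 0,"ty": 0.1,"tz": 0,"rx": 0,"ry": 0,"rz": 0,"gripper": 1},{"tx": 0,"ty": 0.1,"tz": 0,"rx": 0,"ry": 0,"rz": 0,"gripper": 1},{"tx": 0,"ty": 0.1,"tz": 0,"rx": 0,"ry": 0,"rz": 0,"gripper": 1},{"tx": 0,"ty": 0.1,"tz": 0,"rx": 0,"ry": 0,"rz": 0,"gripper": 1},{"tx": 0,"ty": 0.1,"tz": 0,"rx": 0,"ry": 0,"rz": 0,"gripper": 1},{"tx": 0.004,"ty": 0.1,"tz": 0,"rx": 0,"ry": 0,"rz": 0,"gripper": 1},{"tx": 0.004,"ty": 0.1,"tz": 0,"rx": 0,"ry": 0,"rz": 0,"gripper": 1},{"tx": 0.004,"ty": 0.1,"tz": 0,"rx": 0,"ry": 0,"rz": 0,"gripper": 1},{"tx": 0.004,"ty": 0.1,"tz": 0,"rx": 0,"ry": 0,"rz": 0,"gripper": 1},{"tx": 0,"ty": 0.1,"tz": 0,"rx": 0,"ry": 0,"rz": 0,"gripper": 1}]'

```text
time_s: 21.88
ee_pos: [475.5, 323.7, 171.3]
ee_rot: [-179.9, -0.2, -180.0]
force: [0.9, 0.1, -0.5]
gripper_width: 25.1
gripper_force: 30.0
```

Emit:
send_rows --motion '[{"tx": 0,"ty": 0.03,"tz": 0,"rx": 0,"ry": 0,"rz": 0,"gripper": 1},{"tx": 0,"ty": 0,"tz": 0,"rx": 0,"ry": 0,"rz": 0,"gripper": 1},{"tx": 0,"ty": 0,"tz": 0.07,"rx": 0,"ry": 0,"rz": 0,"gripper": 1},{"tx": 0,"ty": 0,"tz": 0.06,"rx": 0,"ry": 0,"rz": 0,"gripper": 1},{"tx": 0,"ty": 0,"tz": 0,"rx": 0,"ry": 0,"rz": 0,"gripper": 1},{"tx": 0,"ty": 0,"tz": 0,"rx": 0,"ry": 0,"rz": 0,"gripper": 1}]'

```text
time_s: 22.62
ee_pos: [477.4, 337.0, 109.2]
ee_rot: [180.0, 0.1, 179.9]
force: [0.8, -0.2, -1.4]
gripper_width: 25.1
gripper_force: 30.0
```

```bash
python3 - <<'E'
from h import *
f=grab('wrist','w7.png'); print(f['s']['ee_pos'])
E
```

```text
[477.43294081 337.04265313 109.20622289]
```

View pics/w7.png

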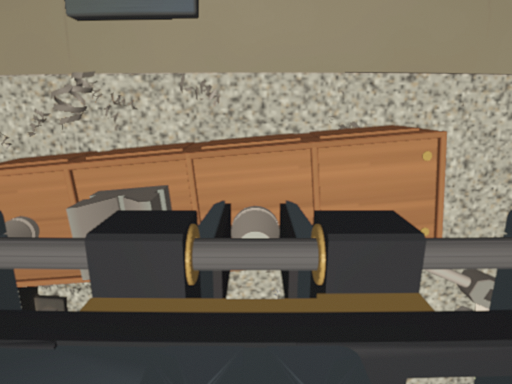

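The V-block and small collet stand in their bays, and the held collet (u≈257) is centred between the ridges at u≈192 and 317. I'll lower it now.

Emit:
send_rows --motion '[{"tx": 0,"ty": 0,"tz": 0.03,"rx": 0,"ry": 0,"rz": 0,"gripper": 1},{"tx": 0,"ty": 0,"tz": 0.012,"rx": 0,"ry": 0,"rz": 0,"gripper": 1},{"tx": 0,"ty": 0,"tz": 0.006,"rx": 0,"ry": 0,"rz": 0,"gripper": 1},{"tx": 0,"ty": 0,"tz": 0,"rx": 0,"ry": 0,"rz": 0,"gripper": 1},{"tx": 0,"ty": 0,"tz": 0,"rx": 0,"ry": 0,"rz": 0,"gripper": 1}]'

```text
time_s: 23.3
ee_pos: [476.8, 337.9, 84.3]
ee_rot: [180.0, 0.0, -180.0]
force: [0.6, -0.0, -1.2]
gripper_width: 25.6
gripper_force: 30.0
```

Emit:
send_rows --motion '[{"tx": 0,"ty": 0,"tz": 0.002,"rx": 0,"ry": 0,"rz": 0,"gripper": 1},{"tx": 0,"ty": 0,"tz": 0,"rx": 0,"ry": 0,"rz": 0,"gripper": 1},{"tx": 0,"ty": 0,"tz": 0,"rx": 0,"ry": 0,"rz": 0,"gripper": 0.05},{"tx": 0,"ty": 0,"tz": 0,"rx": 0,"ry": 0,"rz": 0,"gripper": 0.05},{"tx": 0,"ty": 0,"tz": 0,"rx": 0,"ry": 0,"rz": 0,"gripper": 0.05},{"tx": 0,"ty": 0,"tz": 0,"rx": 0,"ry": 0,"rz": 0,"gripper": 0.05},{"tx": 0,"ty": 0,"tz": -0.02,"rx": 0,"ry": 0,"rz": 0,"gripper": 0.05},{"tx": 0,"ty": 0,"tz": -0.06,"rx": 0,"ry": 0,"rz": 0,"gripper": 0.05},{"tx": 0,"ty": 0,"tz": -0.1,"rx": 0,"ry": 0,"rz": 0,"gripper": 0.05},{"tx": 0,"ty": 0,"tz": 0,"rx": 0,"ry": 0,"rz": 0,"gripper": 0.05}]'

```text
time_s: 24.55
ee_pos: [479.1, 339.4, 178.3]
ee_rot: [179.7, 0.5, -180.0]
force: [-0.6, -0.7, -0.1]
gripper_width: 43.1
gripper_force: 0.0
```

Emit:
send_rows --motion '[{"tx": 0,"ty": -0.1,"tz": 0,"rx": 0,"ry": 0,"rz": 0,"gripper": -0.43},{"tx": 0,"ty": -0.11,"tz": 0,"rx": 0,"ry": 0,"rz": 0,"gripper": -0.43},{"tx": 0,"ty": -0.11,"tz": 0,"rx": 0,"ry": 0,"rz": 0,"gripper": -0.43},{"tx": 0,"ty": -0.11,"tz": 0,"rx": 0,"ry": 0,"rz": 0,"gripper": -0.43},{"tx": 0,"ty": -0.11,"tz": 0,"rx": 0,"ry": 0,"rz": 0,"gripper": -0.43},{"tx": 0,"ty": -0.11,"tz": 0,"rx": 0,"ry": 0,"rz": 0,"gripper": -0.43},{"tx": 0,"ty": -0.11,"tz": 0,"rx": 0,"ry": 0,"rz": 0,"gripper": -0.43},{"tx": 0,"ty": -0.11,"tz": 0,"rx": 0,"ry": 0,"rz": 0,"gripper": -0.43},{"tx": -0.004,"ty": -0.11,"tz": 0,"rx": 0,"ry": 0,"rz": 0,"gripper": -0.43},{"tx": -0.004,"ty": -0.11,"tz": 0,"rx": 0,"ry": 0,"rz": 0,"gripper": -0.43},{"tx": -0.004,"ty": -0.11,"tz": 0,"rx": 0,"ry": 0,"rz": 0,"gripper": -0.43},{"tx": -0.004,"ty": -0.11,"tz": 0,"rx": 0,"ry": 0,"rz": 0,"gripper": -0.43}]'

```text
time_s: 26.05
ee_pos: [484.3, -318.8, 172.7]
ee_rot: [180.0, -0.0, 180.0]
force: [0.5, 0.3, 0.8]
gripper_width: 65.2
gripper_force: 0.0
```

Emit:
send_rows --motion '[{"tx": 0,"ty": -0.042,"tz": 0,"rx": 0,"ry": 0,"rz": 0,"gripper": -0.43},{"tx": 0,"ty": 0,"tz": 0.07,"rx": 0,"ry": 0,"rz": 0,"gripper": -0.43},{"tx": 0,"ty": 0,"tz": 0.03,"rx": 0,"ry": 0,"rz": 0,"gripper": -0.43},{"tx": 0,"ty": 0,"tz": 0,"rx": 0,"ry": 0,"rz": 0,"gripper": -0.43},{"tx": 0,"ty": 0,"tz": 0,"rx": 0,"ry": 0,"rz": 0,"gripper": -0.43}]'

```text
time_s: 26.68
ee_pos: [485.5, -338.1, 124.2]
ee_rot: [-180.0, 0.1, -179.9]
force: [0.1, -0.3, -0.3]
gripper_width: 65.3
gripper_force: 0.0
```

```bash
python3 - <<'E'
from h import *
f=grab('wrist','w8.png'); print(f['s']['ee_pos'])
E
```

```text
[ 485.47617    -338.08145451  124.17661731]
```

View pics/w8.png

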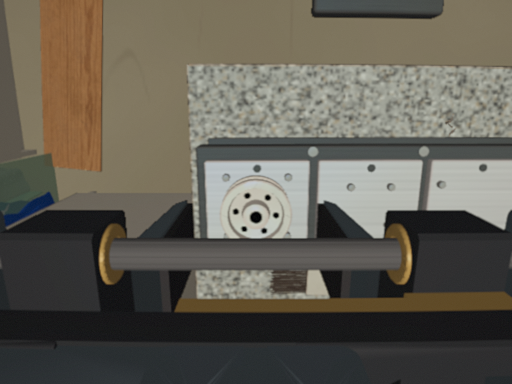

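The wheel (hub at px (256,217)) is centred between the fingers. I'll descend to 82 mm and grip.

Emit:
send_rows --grip_force 30 --motion '[{"tx": 0,"ty": 0,"tz": 0.06,"rx": 0,"ry": 0,"rz": 0,"gripper": -0.43},{"tx": 0,"ty": 0,"tz": 0.024,"rx": 0,"ry": 0,"rz": 0,"gripper": -0.43},{"tx": 0,"ty": 0,"tz": 0,"rx": 0,"ry": 0,"rz": 0,"gripper": -0.43},{"tx": 0,"ty": 0,"tz": 0,"rx": 0,"ry": 0,"rz": 0,"gripper": 1},{"tx": 0,"ty": 0,"tz": 0,"rx": 0,"ry": 0,"rz": 0,"gripper": 1},{"tx": 0,"ty": 0,"tz": 0,"rx": 0,"ry": 0,"rz": 0,"gripper": 1},{"tx": 0,"ty": 0,"tz": 0,"rx": 0,"ry": 0,"rz": 0,"gripper": 1},{"tx": 0,"ty": 0,"tz": 0,"rx": 0,"ry": 0,"rz": 0,"gripper": 1},{"tx": 0,"ty": 0,"tz": 0,"rx": 0,"ry": 0,"rz": 0,"gripper": 1},{"tx": 0,"ty": 0,"tz": 0,"rx": 0,"ry": 0,"rz": 0,"gripper": 1}]'

```text
time_s: 27.98
ee_pos: [485.2, -338.5, 82.0]
ee_rot: [-180.0, 0.1, -180.0]
force: [-1.3, 0.8, 5.8]
gripper_width: 44.9
gripper_force: 30.0
```

Emit:
send_rows --motion '[{"tx": 0,"ty": 0,"tz": -0.02,"rx": 0,"ry": 0,"rz": 0,"gripper": 1},{"tx": 0,"ty": 0,"tz": -0.06,"rx": 0,"ry": 0,"rz": 0,"gripper": 1},{"tx": 0,"ty": 0,"tz": -0.1,"rx": 0,"ry": 0,"rz": 0,"gripper": 1},{"tx": 0,"ty": 0,"tz": 0,"rx": 0,"ry": 0,"rz": 0,"gripper": 1},{"tx": 0,"ty": 0,"tz": 0,"rx": 0,"ry": 0,"rz": 0,"gripper": 1}]'

```text
time_s: 28.6
ee_pos: [484.2, -337.9, 170.6]
ee_rot: [179.9, -0.1, -180.0]
force: [-0.9, -0.4, -1.5]
gripper_width: 45.3
gripper_force: 30.0
```

Emit:
send_rows --motion '[{"tx": 0,"ty": 0.07,"tz": 0,"rx": 0,"ry": 0,"rz": 0,"gripper": 1},{"tx": 0,"ty": 0.11,"tz": 0,"rx": 0,"ry": 0,"rz": 0,"gripper": 1},{"tx": 0,"ty": 0.11,"tz": 0,"rx": 0,"ry": 0,"rz": 0,"gripper": 1},{"tx": 0,"ty": 0.11,"tz": 0,"rx": 0,"ry": 0,"rz": 0,"gripper": 1},{"tx": 0,"ty": 0.11,"tz": 0,"rx": 0,"ry": 0,"rz": 0,"gripper": 1},{"tx": 0,"ty": 0.11,"tz": 0,"rx": 0,"ry": 0,"rz": 0,"gripper": 1},{"tx": 0,"ty": 0.11,"tz": 0,"rx": 0,"ry": 0,"rz": 0,"gripper": 1},{"tx": 0.006,"ty": 0.11,"tz": 0,"rx": 0,"ry": 0,"rz": 0,"gripper": 1},{"tx": 0.006,"ty": 0.11,"tz": 0,"rx": 0,"ry": 0,"rz": 0,"gripper": 1},{"tx": 0.006,"ty": 0.11,"tz": 0,"rx": 0,"ry": 0,"rz": 0,"gripper": 1},{"tx": 0.006,"ty": 0.11,"tz": 0,"rx": 0,"ry": 0,"rz": 0,"gripper": 1},{"tx": 0.006,"ty": 0.11,"tz": 0,"rx": 0,"ry": 0,"rz": 0,"gripper": 1}]'

```text
time_s: 30.1
ee_pos: [468.4, 302.9, 169.3]
ee_rot: [-179.9, -0.2, -180.0]
force: [-0.1, 0.5, -0.4]
gripper_width: 45.0
gripper_force: 30.0
```

Emit:
send_rows --motion '[{"tx": 0,"ty": 0.11,"tz": 0,"rx": 0,"ry": 0,"rz": 0,"gripper": 1},{"tx": 0,"ty": 0.08,"tz": 0,"rx": 0,"ry": 0,"rz": 0,"gripper": 1},{"tx": 0,"ty": 0.033,"tz": 0,"rx": 0,"ry": 0,"rz": 0,"gripper": 1},{"tx": 0,"ty": 0,"tz": 0.07,"rx": 0,"ry": 0,"rz": 0,"gripper": 1},{"tx": 0,"ty": 0,"tz": 0.06,"rx": 0,"ry": 0,"rz": 0,"gripper": 1},{"tx": 0,"ty": 0,"tz": 0,"rx": 0,"ry": 0,"rz": 0,"gripper": 1},{"tx": 0,"ty": 0,"tz": 0,"rx": 0,"ry": 0,"rz": 0,"gripper": 1}]'

```text
time_s: 30.98
ee_pos: [470.2, 413.0, 106.9]
ee_rot: [180.0, 0.0, 180.0]
force: [0.3, 0.3, -0.5]
gripper_width: 44.9
gripper_force: 30.0
```

Emit:
send_rows --motion '[{"tx": 0,"ty": 0,"tz": 0.03,"rx": 0,"ry": 0,"rz": 0,"gripper": 1},{"tx": 0,"ty": 0,"tz": 0.012,"rx": 0,"ry": 0,"rz": 0,"gripper": 1},{"tx": 0,"ty": 0,"tz": 0.006,"rx": 0,"ry": 0,"rz": 0,"gripper": 1},{"tx": 0,"ty": 0,"tz": 0,"rx": 0,"ry": 0,"rz": 0,"gripper": 1},{"tx": 0,"ty": 0,"tz": 0,"rx": 0,"ry": 0,"rz": 0,"gripper": 1}]'

```text
time_s: 31.6
ee_pos: [469.8, 413.4, 82.4]
ee_rot: [180.0, 0.0, -180.0]
force: [-0.0, 0.0, 0.2]
gripper_width: 44.9
gripper_force: 30.0
```

Next: release, rise, and back toward the robot for the final look.

Emit:
send_rows --motion '[{"tx": 0,"ty": 0,"tz": 0,"rx": 0,"ry": 0,"rz": 0,"gripper": -0.36},{"tx": 0,"ty": 0,"tz": 0,"rx": 0,"ry": 0,"rz": 0,"gripper": -0.36},{"tx": 0,"ty": 0,"tz": 0,"rx": 0,"ry": 0,"rz": 0,"gripper": -0.36},{"tx": 0,"ty": 0,"tz": 0,"rx": 0,"ry": 0,"rz": 0,"gripper": -0.36},{"tx": 0,"ty": 0,"tz": -0.02,"rx": 0,"ry": 0,"rz": 0,"gripper": -0.36},{"tx": 0,"ty": 0,"tz": -0.08,"rx": 0,"ry": 0,"rz": 0,"gripper": -0.36},{"tx": 0,"ty": 0,"tz": -0.1,"rx": 0,"ry": 0,"rz": 0,"gripper": -0.36},{"tx": 0,"ty": 0,"tz": -0.1,"rx": 0,"ry": 0,"rz": 0,"gripper": -0.36},{"tx": 0,"ty": -0.1,"tz": -0.06,"rx": 0,"ry": 0,"rz": 0,"gripper": -0.36},{"tx": 0,"ty": -0.1,"tz": 0,"rx": 0,"ry": 0,"rz": 0,"gripper": -0.36},{"tx": 0,"ty": 0,"tz": 0,"rx": 0,"ry": 0,"rz": 0,"gripper": -0.36},{"tx": 0,"ty": 0,"tz": 0,"rx": 0,"ry": 0,"rz": 0,"gripper": -0.36}]'

```text
time_s: 33.1
ee_pos: [469.8, 313.6, 262.7]
ee_rot: [179.9, 0.0, 180.0]
force: [-0.9, 0.7, 0.4]
gripper_width: 62.0
gripper_force: 0.0
```

```bash
python3 - <<'E'
from h import *
f=grab('wrist','w9.png'); print(f['s']['ee_pos'],f['s']['time_s'])
E
```

```text
[469.816662   313.60999331 262.72608815] 33.1
```

View pics/w9.png

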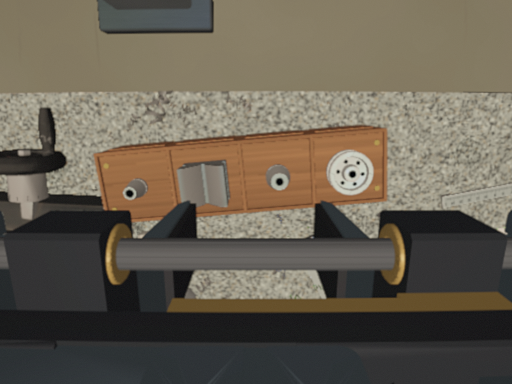

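All four parts stand upright, centred in their bays: small collet (131,189), V-block (204,185), collet (279,178), wheel (351,172). I'm handing in the job.

```bash
python3 -c "
from workcell import env
print(env.job_done())"
```

```text
the job is handed in; nothing more can be done
None
```

All four parts stand upright in the rack in reverse order (left to right: wheel, large collet, V-block, small collet), and the job was handed in after about 33 s of robot time; the hand-in call gave no verdict.

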